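# Set up a drawer front for staining

## Robot

A 6-joint arm with a two-finger parallel gripper is mounted at the origin on a cart in front of the work surface, level with it; the furniture and walls round the work are solid. World frame = base frame: x ahead of the robot, y to its left, z up, the work surface at z = 0. Lengths are in mm, angles in rad, forces in N, time in s.
With the tool pointing down it reaches from about 300 to 1000 mm from the base axis. Payload 5.1 kg.
Tool frame: the origin (TCP) lies midway between the tips of the shut fingers; the grasp point (between the pads) lies 19 mm behind it; z points along the fingers, y is the line along which they close (so a half turn about z gives the same grasp; the last joint's range is limited). The gripper opens to 95 mm and grips with 3 to 60 N. Pads are 20 mm wide; open, the fingers measure 119 mm over their backs; the gripper's body (75 mm by 180 mm) begins 59 mm behind the grasp point.
Start: joints at [-1.426, 0.124, 1.65, -0, 1.367, -0.083], TCP at [146.76, -633.203, 176.056] pointing down, gripper open.
Joint ranges: [-2.61, 2.61], [-1.02, 2.33], [0.03, 2.71], [-1.35, 4.49], [0.32, 2.68], [-2.91, 2.91]. Speed limits (rad/s): [2.57, 2.57, 3.14, 3.14, 3.14, 3.14].

## Interface

Orientations are given as [roll, pitch, yaw] about the fixed x, y, z axes, in that order (R = Rz(yaw) Ry(pitch) Rx(roll)).
In Python, from cell import arm gives the robot as it stands.
- The arm moves only by the shell command python3 -m jog 'ROWS' [FORCE]. ROWS is a JSON object of lists of equal length, an entry for each row: "dp": the shift along the tool's x, y, z as a fraction of full scale, a list of three; "rotation": the turn, a rotation vector about the tool's x, y, z as a fraction of full scale, a list of three; "jaw": the finger opening in mm, from 0 to 95.1. In form: {"dp": [[tx, ty, tz], ...], "rotation": [[rx, ry, rz], ...], "jaw": [jaw, ...]}. A call has 1 to 12 rows; each row shifts and turns the commanded pose from where the row before left it, along the tool's axes as they then stand; what a row does not reach is not made up. Full scale, the value 1, is 0.04 m for a shift and pi/4 rad for a turn. A row lasts 1/10 s, in which the tool goes at most 50 mm and 8.59 degrees, less where a joint would pass 70% of its speed; a pose out of reach is approached as far as the arm can. A call with a number of a shift or a turn outside -1 to 1 is refused whole. A call with a gripper value outside its range is refused whole. The fingers move at their own pace and stop on an object; FORCE is the grip in N (left out, the last holds). Time passes only in rows, so rows that do not move let the fingers close. It gives the time, the measured TCP pose, the force, the opening and the grip force at its end, in the units of the state.
- arm.state(): the state, without advancing time (a new reading comes with each control period).
- arm.camera(name): name is "scene" or "top" or "wrist"; returns a dict with "img" (480x640x3 uint8, blue, green, red), "depth" (480x640 float32, mm along the optical axis (not along the pixel's ray), 0 where there is no reading), "fx", "fy", "cx", "cy" (pixels), "extrinsics" (4x4, takes a point from camera to world coordinates). Camera axes: x right, y up, looking along -z (the intrinsics and any distortion apply to the point x, -y, -z); pixel columns grow to the right and rows downward; lengths in mm; the calibration is good to about 2 mm. A picture is of the moment at which its call begins.
- arm.job_done(): hands the job in; it is judged then, once.
The state is a dict: "t": time; "q": joint angles; "joint_velocities": joint speeds; "tau": joint torques, N m; "eef_pos": TCP position; "tool_rot": TCP orientation; "wrist_force": force on the tool from outside, world axes, zero at the start; "torque": the same for the moment, N m; "opening": opening from 0.0 (shut) to 1.0 (fully open); "grasp_force": force on a finger pad.
Only numpy, scipy, OpenCV 4.12 (cv2) and the standard library are available. Lean on these libraries where they do the work, as an engineer would, in place of code of your own. Each camera call takes 0.05 s, during which the arm holds its last target. There are 200 camera calls.

## Task

Get the little drawer front ready for staining: set the two thick timber blocks on the cork pads of the hardboard sheet, the long block on the long pad and the square block on the square pad, each centred and square on its pad, then lay the drawer front flat across the tops of both blocks, centred over the sheet and in line with its long side. Stand the stain tin in the middle of the white drip card, keeping it upright all the time, and leave the thin block where it lies.

Things in the scene. Friction and masses are not known exactly. Their poses are not given: they have to be found in the camera images.
- sheet: dark brown hardboard sheet, fixed flat on the worktop, 150 (x) x 220 (y) x 4 mm; carries the two cork pads. Origin at the centre of its underside, at worktop height; its y axis is its long side.
- long_pad: long cork pad, fixed on the sheet, 136 (x) x 72 (y) x 3 mm, its length across the sheet. It lies centred 62 mm from the sheet's centre along the sheet's long side, on one side or the other (the square pad on the other). Origin at the centre of its underside (4 mm above the worktop); same heading as the sheet.
- square_pad: square cork pad, fixed on the sheet, 70 x 70 x 3 mm, 62 mm from the sheet's centre along its long side, across from the long pad. Origin at the centre of its underside (4 mm above the worktop); same heading as the sheet.
- drip_card: plain white card square, fixed on the worktop away from the sheet, 84 x 84 x 3 mm. Origin at the centre of its underside, at worktop height.
- long_block: long thick timber offcut, loose, 66 (x) x 130 (y) x 38 (z) mm; starts flat on the worktop. Origin at the centre of the underside, z up.
- square_block: square thick timber offcut, loose, 62 (x) x 63 (y) x 38 (z) mm; starts flat on the worktop. Origin at the centre of the underside, z up.
- thin_block: small thin timber offcut, loose, 45 (x) x 70 (y) x 19 (z) mm; not needed, to be left where it lies. Origin at the centre of the underside.
- drawer_front: timber drawer front, loose, a slim board 56 (x) x 190 (y) x 18 (z) mm with two small dark screw holes 96 mm apart, about 0.12 kg; starts flat on the worktop. Origin at the centre of the underside, z up.
- tin: small closed tin of wood stain, white with a brown label, loose, 68 mm in diameter, 84 mm tall, about 0.33 kg, standing upright on the worktop. Origin at the centre of its underside, z up along its axis.

How it is judged:
By the outcome, as a careful person would: the job done as asked, in the order asked, and still so for the second after the job is handed in, with the robot touching nothing.
It also fails if it takes over 136 s, if anything falls off the work surface, if the arm or the gripper's body presses on something with over 40 N, if the wrist force passes 120 N, or if a joint passes its speed limit or range.

## Working session

There is one attempt and no reset: what is moved stays moved. The work goes in short steps, Python scripts to look and compute and a shell command to move; the robot and the scene stay as the last step left them, time stands still between calls to the robot, and variables do not carry over. Pictures are saved under pics/ and viewed, at most 14 in all, crops included, and the job is handed in when it is done.

```bash
mkdir -p pics; ls
python3 - <<'E'
from cell import arm
import cv2,numpy as np
for n in("top","scene"):
    c=arm.camera(n); cv2.imwrite(f"pics/{n}0.png",c["img"]); np.savez(f"{n}0.npz",**c)
    print(n,c["fx"],c["fy"],c["cx"],c["cy"],np.round(c["extrinsics"],3).tolist(),[k for k in c])
print(arm.state())
E
```

```text
pics
top 602.0947076826735 602.0947076826735 322.14123822261354 241.1198707517236 [[-0.094, 0.975, -0.201, 209.91], [-0.996, -0.092, 0.019, 16.221], [-0.0, 0.201, 0.979, 1634.98], [0.0, 0.0, 0.0, 1.0]] ['img', 'depth', 'fx', 'fy', 'cx', 'cy', 'extrinsics']
scene 474.9698069883154 474.9698069883154 314.6322411598823 235.85089270827814 [[-0.61, 0.462, -0.644, -303.237], [-0.792, -0.356, 0.496, 648.2], [0.0, 0.813, 0.583, 804.4], [0.0, 0.0, 0.0, 1.0]] ['img', 'depth', 'fx', 'fy', 'cx', 'cy', 'extrinsics']
{'t': 0.1, 'q': array([-1.42561085e+00,  1.24428860e-01,  1.65154724e+00, -7.87829058e-06,
        1.36749714e+00, -8.26075813e-02]), 'joint_velocities': array([-0.00052235, -0.00125238, -0.00244212,  0.00140369,  0.00107508,
        0.00082526]), 'tau': array([ 8.22467700e-04, -4.18881691e+01, -3.61097038e+01,  7.77737866e-02,
        4.61816427e-02, -6.69567885e-05]), 'eef_pos': array([ 146.65706675, -632.56295665,  174.91137903]), 'tool_rot': array([-3.13971784e+00, -1.47487524e-04,  2.27794520e-01]), 'wrist_force': array([ 0.60803612,  0.45001918, -0.85783385]), 'torque': array([ 0.04382489, -0.0219071 , -0.01366305]), 'grasp_force': 0.0, 'opening': 0.9984045645520292}
```

View pics/top0.png

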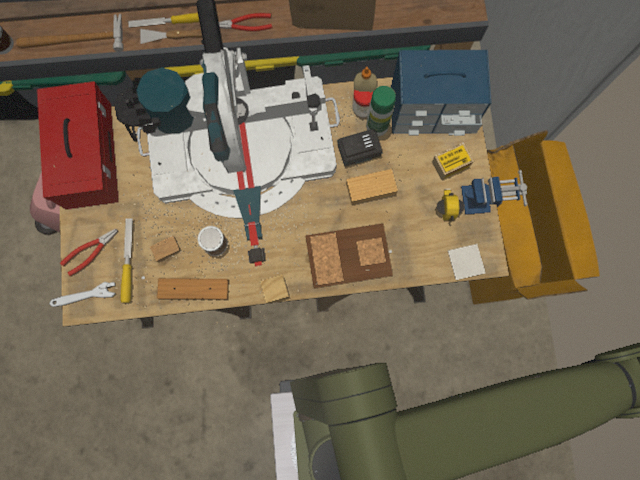

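View pics/scene0.png

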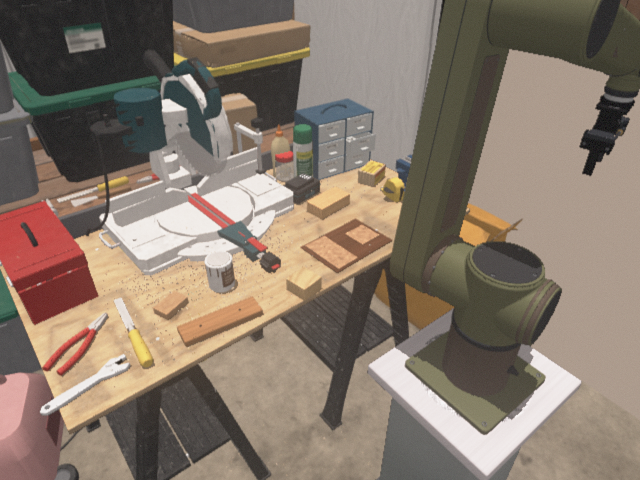

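The top view shows the long block at (372,186), square block (275,289), thin block (165,248), drawer front (192,289), tin (210,240), sheet (349,255) with the long pad on the left side (325,258) and the square pad at (371,251), and the card at (467,262). The scene view agrees, with the saw arm near the tin and blocks.

```bash
cat > h.py <<'E'
import numpy as np,cv2
def cloud(c):
    v,u=np.mgrid[:480,:640]; d=c["depth"]
    P=np.stack([(u-c["cx"])/c["fx"]*d,-(v-c["cy"])/c["fy"]*d,-d],-1)
    E=np.array(c["extrinsics"]); return P@E[:3,:3].T+E[:3,3]
def onplane(c,uv,z):
    uv=np.asarray(uv,float).reshape(-1,2)
    r=np.c_[(uv[:,0]-c["cx"])/c["fx"],-(uv[:,1]-c["cy"])/c["fy"],-np.ones(len(uv))]
    E=np.array(c["extrinsics"]); r=r@E[:3,:3].T; o=E[:3,3]
    return (o+r*((z-o[2])/r[:,2])[:,None])[:,:2]
def rect(c,uv,z):   # rect fit of corner pixels on plane z
    (x,y),(w,h),a=cv2.minAreaRect(onplane(c,uv,z).astype(np.float32))
    if w>h: w,h,a=h,w,a+90     # long side is h -> heading of y axis
    a=(a+90)%180-90
    return np.round([x,y,w,h,a],1)
E
python3 - <<'E'
from h import *
c=dict(np.load("top0.npz")); P=cloud(c)
for n,(u0,u1,v0,v1),lo,hi in [("long",(340,405,165,210),25,50),("square",(255,295,272,306),25,50),("thin",(148,184,232,265),10,30),("front",(150,236,270,306),9,30),("tin",(190,232,220,262),75,95),("sheet",(300,398,220,292),2,12),("card",(445,490,242,282),1.5,8)]:
    Q=P[v0:v1,u0:u1].reshape(-1,3); Q=Q[(Q[:,2]>lo)&(Q[:,2]<hi)]
    (x,y),(w,h),a=cv2.minAreaRect(Q[:,:2].astype(np.float32))
    print(n,len(Q),np.round([x,y,w,h,a,np.median(Q[:,2]),Q[:,2].std()],1),Q[:,:2].mean(0).round(1))
i=c["img"]
cv2.imwrite("pics/L.png",cv2.resize(i[165:310,145:305],None,fx=4,fy=4,interpolation=3)[:,:])
cv2.imwrite("pics/R.png",cv2.resize(i[160:290,300:490],None,fx=4,fy=4,interpolation=3))
# table edges and saw height
print(P[240:300:10,100].round(),P[230:268:6,254].round())
E
```

```text
long 1131 [ 681.3 -166.8   69.   131.3    7.8   37.9    4. ] [ 680.1 -165.9]
square 555 [421.  124.9  63.4  62.7  10.8  38.2   3.7] [420.  124.7]
thin 434 [557.5 419.6  74.6  88.6   1.5  19.1   4. ] [560.6 415.4]
front 1470 [452.5 346.2 220.7  85.4  88.7  18.1   3.9] [443.  345.5]
tin 505 [564.2 278.5  66.6  65.3  86.9  83.5   3.3] [562.5 278.3]
sheet 4018 [497.9 -84.6 269.9 199.7  84.6   5.6   2.6] [497.2 -82.1]
card 795 [ 449.8 -406.5  125.   109.2   84.5    3.8    1.8] [ 449.2 -404.6]
[[603. 593.  13.]
 [575. 595.  10.]
 [549. 598.   3.]
 [521. 599.   2.]
 [494. 601.  -3.]
 [465. 597.  10.]] [[576. 163.  77.]
 [558. 164.  83.]
 [543. 165.  78.]
 [533. 170.  47.]
 [514. 169.  64.]
 [497. 170.  69.]
 [493. 178.  -2.]]
```

View pics/L.png

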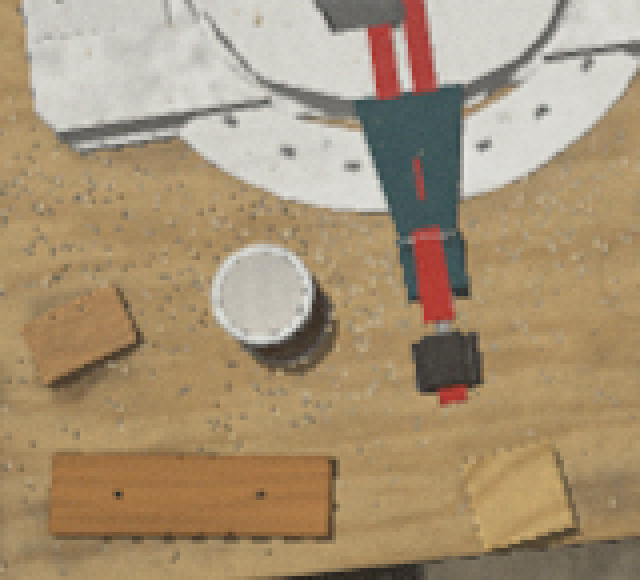

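View pics/R.png

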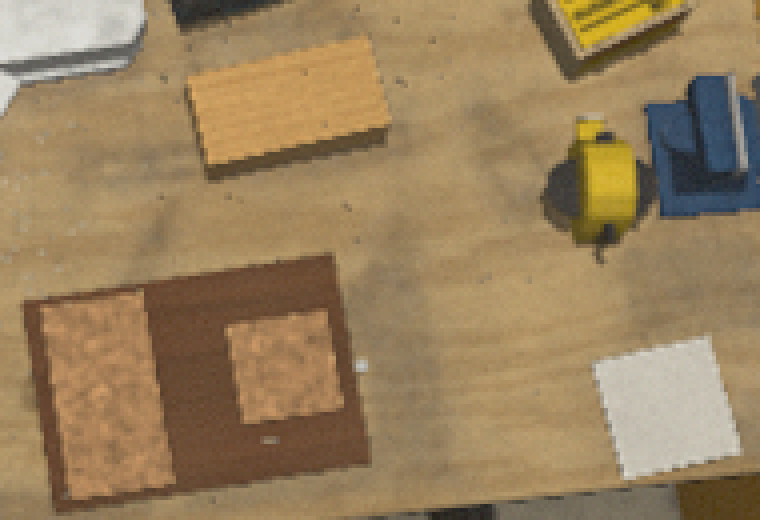

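Left crop: front corners (53,454),(333,457),(330,537),(50,535); square block (467,473),(553,446),(572,525),(485,549); tin lid centre (263,295). Right crop: long block top (188,77),(371,37),(389,124),(207,165), plus sheet, pads and card as entered below.

Run:
```python
from h import *
c=dict(np.load("top0.npz"))
f=lambda p,o:(np.array(p)+.5)/4-.5+np.array(o)
L=(145,165);R=(300,160)
for n,p,o,z in [("front",[(53,454),(333,457),(330,537),(50,535)],L,18),("square",[(467,473),(553,446),(572,525),(485,549)],L,38),("thin",[(25,338),(112,287),(138,333),(48,384)],L,19),
 ("long",[(188,77),(371,37),(389,124),(207,165)],R,38),("sheet",[(23,301),(333,254),(371,463),(57,512)],R,4),("lpad",[(40,306),(143,290),(175,485),(68,500)],R,7),("spad",[(227,324),(326,311),(343,407),(242,423)],R,7),("card",[(594,363),(710,337),(740,455),(625,480)],R,3)]:
    q=f(p,o); X=onplane(c,q,z); print(n,rect(c,q,z),X.mean(0).round(1),"edges deg",[round(float(np.degrees(np.arctan2(*(X[(i+1)%4]-X[i])[::-1]))),1) for i in range(4)])
print("tin",onplane(c,f([(263,295)],L),84))
from cell import arm
w=arm.camera("wrist");print(w["fx"],w["cx"],w["cy"],np.round(w["extrinsics"],2).tolist())
```

```text
front [444.2 345.8  54.9 189.7  -5.8] [444.  345.5] edges deg [-96.0, 174.3, 84.2, -4.4]
square [419.4 124.2  54.6  61.   10.1] [418.9 124.2] edges deg [-77.8, -171.3, 100.1, 8.9]
thin [561.1 415.4  37.5  69.3  25.3] [560.9 415. ] edges deg [-63.7, -154.3, 115.3, 23.3]
long [ 682.1 -166.6   64.2  132.3    7.4] [ 682.2 -166.2] edges deg [-82.6, -175.5, 97.7, 5.8]
sheet [498.2 -84.  148.9 218.    3.5] [498.2 -84.3] edges deg [-86.6, -176.5, 93.5, 3.9]
lpad [494.3 -21.5  73.5 137.6 -86.6] [494.5 -21.9] edges deg [-86.4, -176.6, 92.6, 2.9]
spad [ 502.4 -146.    69.8   70.2    2.4] [ 502.7 -145.7] edges deg [-87.8, -176.7, 93.7, 2.4]
card [ 449.4 -405.    83.    83.9  -83.1] [ 449.2 -404.6] edges deg [-82.7, -174.2, 96.8, 6.9]
tin [[562.61666975 278.47344841]]
385.3518469862247 317.1875878258019 236.0711744038423 [[0.23, 0.94, 0.26, 221.48], [-0.97, 0.22, 0.06, -615.16], [-0.0, -0.27, 0.96, 382.07], [0.0, 0.0, 0.0, 1.0]]
```

```bash
cat >> h.py <<'E'
def go(x,y,z,yaw,rows=None,st=None):
    """total tool-frame shift (full-scale units) and z turn, dp applied before the turn; yaw deg"""
    from cell import arm
    from scipy.spatial.transform import Rotation as R
    s=arm.state(); R0=R.from_euler("xyz",s["tool_rot"])
    d=R0.inv().apply(np.array([x,y,z])-s["eef_pos"])/40
    Rt=R.from_euler("xyz",[np.pi,0,np.radians(yaw)])
    r=(R0.inv()*Rt).as_rotvec()/(np.pi/4)
    print("pos",s["eef_pos"].round(1),"rpy",np.degrees(s["tool_rot"]).round(2),"op",round(s["opening"]*95.1,1),"t",round(s["t"],1))
    n=max(1,int(np.ceil(max(np.abs(d).max()/.95,np.linalg.norm(d)/1.2,np.linalg.norm(r)/.19))))
    print("shift tot",d.round(3),"turn tot",r.round(3),"n",n,"per row (fixed axes)",(d/n).round(3),(r/n).round(4))
E
python3 - <<'E'
from h import *
c=dict(np.load("top0.npz")); P=cloud(c).reshape(-1,3)
for x in range(640,800,20): print(x,[ (lambda q:int(np.percentile(q[:,2],90)) if len(q) else -1)(P[(abs(P[:,0]-x)<10)&(abs(P[:,1]-y)<10)]) for y in range(-280,-60,20)])
print()
for x in range(500,680,20): print(x,[ (lambda q:int(np.percentile(q[:,2],90)) if len(q) else -1)(P[(abs(P[:,0]-x)<10)&(abs(P[:,1]-y)<10)]) for y in range(140,440,20)])
go(682,-166.4,200,97.5)
E
```

```text
640 [5, 4, 4, 4, 5, 20, 34, 37, 39, 34, 7]
660 [5, 5, 32, 40, 40, 42, 42, 42, 43, 39, 6]
680 [5, 5, 37, 42, 42, 42, 42, 42, 40, 41, 4]
700 [5, 4, 3, 41, 41, 42, 43, 42, 42, 39, 5]
720 [6, 6, 7, 42, 40, 40, 37, 36, 9, 5, 5]
740 [5, 3, 5, 6, 4, 5, 3, 6, 5, 4, 35]
760 [4, 2, 5, 5, 6, 38, 45, 48, 55, 56, 60]
780 [5, 5, 3, 5, 49, 60, 62, 63, 63, 61, 5]

500 [58, 70, 68, 5, 5, 4, 5, 5, 4, 3, 6, 3, 6, 4, 4]
520 [56, 71, 71, 6, 6, 4, 6, 8, 4, 4, 6, 6, 4, 5, 3]
540 [8, 80, 76, 5, 6, 10, 84, 87, 85, 5, 5, 3, 5, 20, 22]
560 [57, 79, 77, 6, 5, 79, 88, 88, 87, 83, 5, 4, 22, 24, 24]
580 [59, 80, 79, 4, 5, 55, 87, 87, 86, 81, 6, 4, 19, 22, 23]
600 [50, 79, 77, 17, 6, 4, 79, 86, 82, 4, 5, 4, 6, 14, 5]
620 [60, 71, 72, 67, 48, 45, 4, 5, 6, 5, 4, 6, 6, 4, 5]
640 [63, 71, 71, 70, 52, 52, 51, 47, 6, 5, 4, 6, 6, 5, 3]
660 [69, 341, 468, 467, 55, 51, 51, 50, 49, 7, 5, 5, 4, 4, 4]
pos [ 146.7 -632.7  175.1] rpy [-1.7991e+02 -1.0000e-02  1.3050e+01] op 95.3 t 0.1
shift tot [15.67  -8.334 -0.608] turn tot [-0.002 -0.002 -1.877] n 17 per row (fixed axes) [ 0.922 -0.49  -0.036] [-1.000e-04 -1.000e-04 -1.104e-01]
```

```bash
python3 -m jog '{"dp":[[0.9,-0.5,-0.1],[0.92,-0.49,-0.1],[0.92,-0.49,-0.1],[0.92,-0.49,-0.1],[0.92,-0.49,-0.1],[0.92,-0.49,-0.1],[0.92,-0.49,0],[0.92,-0.49,0],[0.92,-0.49,0],[0.92,-0.49,0],[0.92,-0.49,0],[0.92,-0.49,0]],"rotation":[[0,0,0],[0,0,0],[0,0,0],[0,0,0],[0,0,0],[0,0,0],[0,0,0],[0,0,0],[0,0,0],[0,0,0],[0,0,0],[0,0,0]],"jaw":[82,82,82,82,82,82,82,82,82,82,82,82]}' 30
python3 -m jog '{"dp":[[0.92,-0.49,0],[0.92,-0.49,0],[0.92,-0.49,0],[0.92,-0.49,0],[0,0,0],[0,0,0],[0,0,0],[0,0,0],[0,0,0],[0,0,0],[0,0,0],[0,0,0]],"rotation":[[0,0,0],[0,0,0],[0,0,-0.18],[0,0,-0.18],[0,0,-0.19],[0,0,-0.19],[0,0,-0.19],[0,0,-0.19],[0,0,-0.19],[0,0,-0.19],[0,0,-0.18],[0,0,-0.18]],"jaw":[82,82,82,82,82,82,82,82,82,82,82,82]}'
python3 - <<'E'
from h import *
from cell import arm
go(682,-166.4,100,97.5)
w=arm.camera("wrist"); np.savez("w1.npz",**w); cv2.imwrite("pics/w1.png",w["img"])
E
```

```text
t: 1.35
eef_pos: [523.9, -302.7, 199.7]
tool_rot: [-3.141, 0.0, 0.228]
wrist_force: [1.3, -0.8, 0.5]
opening: 0.862
grasp_force: 0.0
t: 2.55
eef_pos: [644.2, -190.3, 199.4]
tool_rot: [-3.141, -0.0, 1.694]
wrist_force: [-0.4, -0.6, -0.9]
opening: 0.863
grasp_force: 0.0
pos [ 644.2 -190.3  199.4] rpy [-1.7995e+02 -3.0000e-02  9.7090e+01] op 82.1 t 2.5
shift tot [0.474 1.013 2.486] turn tot [-0.001 -0.001 -0.009] n 3 per row (fixed axes) [0.158 0.338 0.829] [-0.0004 -0.0002 -0.0031]
```

View pics/w1.png

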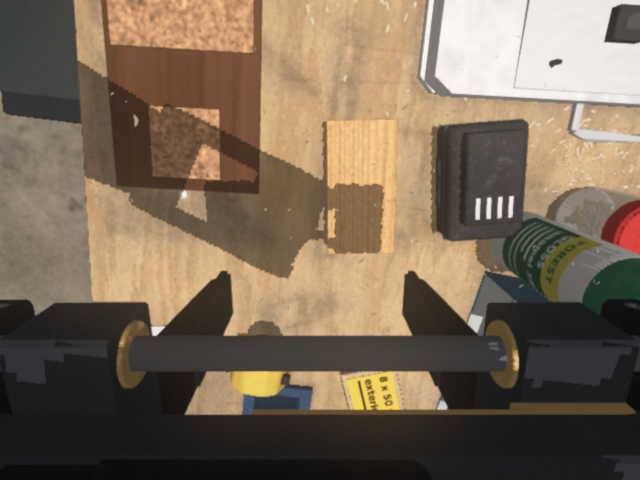

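The wrist view shows the long block's top, corners about (328,121),(397,120),(394,252),(329,251), the sheet corner edges at (116,187) and (259,193), with the square pad (152,107)-(220,180), and the battery on the right.

Run:
```python
from h import *
c=dict(np.load("w1.npz"))
for n,q,z in [("long",[(328,121),(397,120),(394,252),(329,251)],38),("spad",[(152,107),(220,109),(219,181),(151,175)],7),("sheetc",[(116,187),(259,193)],4)]:
    print(n,onplane(c,q,z).round(1).tolist(),rect(c,q,z))
go(682,-166.4,100,97.5)
P=cloud(c); Q=P[110:265,315:405].reshape(-1,3); Q=Q[(Q[:,2]>30)&(Q[:,2]<46)]; print(cv2.minAreaRect(Q[:,:2].astype(np.float32)),np.median(Q,0))
```

```text
long [[644.0, -107.1], [706.6, -98.5], [726.4, -224.1], [661.4, -231.1]] [ 685.2 -165.6   65.3  127.3    8. ]
spad [[470.9, -114.9], [537.5, -108.5], [540.4, -179.6], [470.4, -182.1]] [ 504.2 -145.3   70.    71.2    2. ]
sheetc [[432.9, -199.7], [582.2, -187.5]] [ 507.5 -193.6    0.   149.8  -85.3]
pos [ 644.2 -190.3  199.4] rpy [-1.7995e+02 -3.0000e-02  9.7290e+01] op 82.1 t 2.6
shift tot [0.471 1.016 2.485] turn tot [-0.001 -0.001 -0.005] n 3 per row (fixed axes) [0.157 0.339 0.828] [-0.0004 -0.0002 -0.0015]
((683.8555908203125, -169.80657958984375), (67.89692687988281, 136.9817352294922), 7.956239223480225) [ 683.59944435 -161.45769832   36.59604835]
```

```bash
python3 -m jog '{"dp":[[0.24,0.52,0.6],[0.23,0.52,0.6],[0,0,0.9],[0,0,0.9],[0,0,0.8],[0,0,0.5],[0,0,0.3],[0,0,0.15],[0,0,0],[0,0,0],[0,0,0],[0,0,0]],"rotation":[[0,0,-0.01],[0,0,0],[0,0,0],[0,0,0],[0,0,0],[0,0,0],[0,0,0],[0,0,0],[0,0,0],[0,0,0],[0,0,0],[0,0,0]],"jaw":[82,82,82,82,82,82,82,82,82,60,55,55]}' 30
python3 -m jog '{"dp":[[0,0,0],[0,0,0],[0,0,0]],"rotation":[[0,0,0],[0,0,0],[0,0,0]],"jaw":[55,55,55]}' 30
python3 -c "
from h import *
go(494.3,-22.3,120,3.5)"
```

```text
t: 3.8
eef_pos: [684.4, -166.9, 11.5]
tool_rot: [3.14, 0.001, 1.696]
wrist_force: [0.0, 0.2, 0.4]
opening: 0.665
grasp_force: 0.0
t: 4.1
eef_pos: [683.5, -166.7, 10.2]
tool_rot: [3.141, 0.0, 1.696]
wrist_force: [0.0, 0.4, 1.2]
opening: 0.578
grasp_force: 0.0
pos [ 683.5 -166.7   10.2] rpy [179.99   0.    97.2 ] op 54.9 t 4.1
shift tot [ 4.174 -4.241 -2.746] turn tot [ 0.    -0.     2.082] n 11 per row (fixed axes) [ 0.379 -0.386 -0.25 ] [ 0.     -0.      0.1893]
```

Run:
```python
from h import *
from cell import arm
for n in ("wrist","top"):
    w=arm.camera(n); np.savez("m.npz",**w)
    if n=="wrist": a=w["img"]
    else: b=w["img"][120:290,290:490]
cv2.imwrite("pics/m.png",np.hstack([cv2.resize(a,(427,320)),cv2.resize(b,(372,320))]))
```

```text
(no output)
```

View pics/m.png

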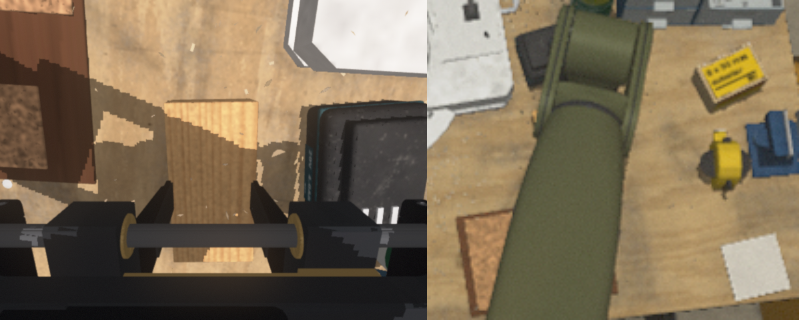

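The wrist view shows both fingers astride the block (its edges at columns 167 and 258), although the opening reads 55 mm. I'll close further and see whether it grips.

```bash
python3 -m jog '{"dp":[[0,0,0],[0,0,0],[0,0,0]],"rotation":[[0,0,0],[0,0,0],[0,0,0]],"jaw":[30,20,20]}' 30
python3 - <<'E'
from h import *
from cell import arm
w=arm.camera("wrist"); cv2.imwrite("pics/m2.png",w["img"]);np.savez("m2.npz",**w); s=arm.state(); print(s["opening"],s["grasp_force"])
P=cloud(w); print(P[180:400:10,260].round(0).tolist()); print(P[180:400:10,380].round(0).tolist())
E
```

```text
t: 4.5
eef_pos: [683.5, -166.7, 10.0]
tool_rot: [-3.142, -0.0, 1.696]
wrist_force: [-0.0, -0.2, 0.9]
opening: 0.384
grasp_force: 0.0
0.34265048139695664 0.0
[[651.0, -117.0, 36.0], [651.0, -122.0, 37.0], [651.0, -127.0, 37.0], [652.0, -132.0, 36.0], [652.0, -136.0, 37.0], [653.0, -142.0, 36.0], [653.0, -147.0, 36.0], [654.0, -151.0, 37.0], [654.0, -156.0, 37.0], [654.0, -162.0, 36.0], [655.0, -167.0, 36.0], [659.0, -158.0, 69.0], [660.0, -158.0, 79.0], [661.0, -157.0, 88.0], [662.0, -157.0, 95.0], [663.0, -158.0, 100.0], [667.0, -138.0, 139.0], [668.0, -139.0, 142.0], [668.0, -141.0, 142.0], [668.0, -145.0, 141.0], [665.0, -175.0, 104.0], [666.0, -179.0, 104.0]]
[[706.0, -110.0, 37.0], [707.0, -115.0, 37.0], [708.0, -120.0, 36.0], [709.0, -124.0, 36.0], [709.0, -129.0, 37.0], [710.0, -134.0, 37.0], [711.0, -139.0, 36.0], [712.0, -144.0, 36.0], [713.0, -149.0, 36.0], [714.0, -155.0, 36.0], [715.0, -160.0, 37.0], [716.0, -165.0, 36.0], [707.0, -152.0, 79.0], [705.0, -152.0, 88.0], [704.0, -152.0, 96.0], [703.0, -152.0, 103.0], [694.0, -135.0, 139.0], [694.0, -136.0, 142.0], [694.0, -137.0, 143.0], [695.0, -141.0, 141.0], [703.0, -164.0, 112.0], [704.0, -167.0, 113.0]]
```

View pics/m2.png

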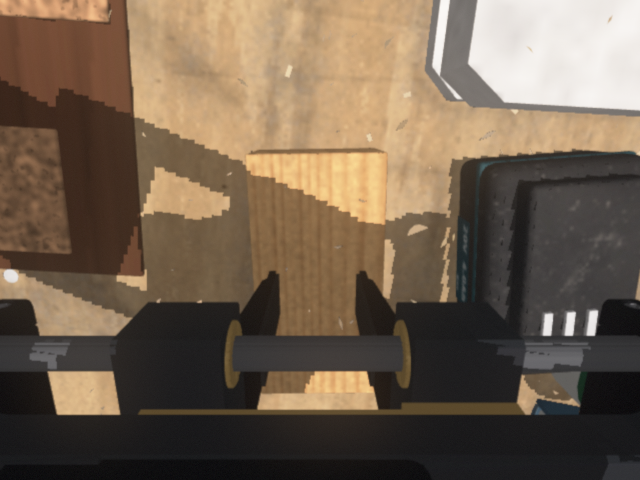

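The wrist view shows the fingers (tips near (275,272) and (360,272)) closing above the block, not beside it, so the tips are higher than the TCP reading says. I'll measure the height of the tips.

Run:
```python
from h import *
from cell import arm
w=dict(np.load("m2.npz")); P=cloud(w)
for r in range(266,300,4): print(r,[P[r,u].round(0).astype(int).tolist() for u in (264,270,275,278,358,362,367)])
print(w["depth"][272:300:6,270:280:3].round()); print(w["extrinsics"].round(2).tolist()); s=arm.state(); print(s["eef_pos"],s["wrist_force"])
```

```text
266 [[656, -159, 37], [659, -159, 36], [662, -159, 36], [663, -158, 38], [703, -154, 37], [705, -154, 36], [707, -153, 37]]
270 [[656, -162, 37], [659, -161, 37], [662, -161, 36], [663, -161, 36], [703, -156, 36], [705, -156, 36], [707, -155, 37]]
274 [[657, -164, 37], [661, -157, 51], [663, -158, 51], [664, -159, 47], [702, -154, 47], [703, -152, 52], [708, -157, 37]]
278 [[657, -166, 37], [661, -157, 56], [663, -158, 53], [665, -159, 51], [701, -154, 52], [702, -153, 55], [704, -152, 57]]
282 [[659, -158, 60], [662, -158, 60], [664, -158, 58], [665, -161, 52], [701, -154, 57], [702, -153, 59], [704, -152, 61]]
286 [[660, -158, 65], [662, -157, 66], [664, -158, 62], [665, -163, 52], [701, -156, 56], [702, -154, 62], [704, -153, 64]]
290 [[660, -158, 69], [663, -157, 69], [665, -159, 65], [665, -164, 54], [701, -158, 57], [701, -154, 66], [703, -152, 70]]
294 [[661, -158, 73], [663, -159, 69], [665, -161, 65], [665, -166, 53], [701, -159, 58], [701, -154, 71], [702, -152, 74]]
298 [[661, -158, 77], [664, -159, 74], [665, -162, 66], [666, -168, 54], [701, -161, 59], [701, -154, 73], [702, -152, 77]]
[[181. 181. 192. 193.]
 [173. 173. 177. 182.]
 [165. 170. 169. 183.]
 [160. 162. 170. 182.]
 [158. 159. 169. 182.]]
[[0.99, -0.12, -0.03, 674.19], [0.13, 0.95, 0.27, -90.28], [-0.0, -0.27, 0.96, 217.16], [0.0, 0.0, 0.0, 1.0]]
[ 683.46494495 -166.66162033   10.01456881] [ 0.77617528 -0.1193756   0.68044984]
```

Run:
```python
from h import *
from cell import arm
w=dict(np.load("w1.npz")); P=cloud(w)
for r in range(268,300,4): print(r,[P[r,u].round(0).astype(int).tolist() for u in (216,222,227,406,412,420)])
s=arm.camera("scene"); np.savez("s1.npz",**s)
cv2.imwrite("pics/s1.png",cv2.resize(s["img"][100:250,240:440],None,fx=4,fy=4,interpolation=3))
```

```text
268 [[541, -279, 0], [547, -279, -3], [553, -278, -2], [752, -252, 0], [760, -252, -1], [768, -251, -1]]
272 [[541, -284, -1], [599, -184, 239], [601, -185, 234], [754, -258, -3], [687, -173, 238], [769, -256, -1]]
276 [[541, -289, -1], [600, -184, 244], [602, -185, 239], [684, -175, 239], [686, -173, 244], [770, -260, -1]]
280 [[598, -184, 247], [601, -184, 248], [603, -185, 244], [685, -177, 239], [686, -174, 245], [688, -173, 248]]
284 [[600, -184, 253], [602, -185, 249], [603, -186, 245], [685, -178, 240], [685, -174, 250], [687, -173, 253]]
288 [[601, -184, 256], [603, -185, 254], [603, -188, 246], [685, -180, 241], [684, -176, 251], [686, -173, 256]]
292 [[601, -185, 257], [603, -187, 254], [604, -190, 246], [685, -182, 242], [684, -177, 253], [685, -174, 259]]
296 [[602, -186, 260], [603, -188, 254], [604, -192, 246], [685, -184, 242], [685, -179, 252], [685, -175, 262]]
```

View pics/s1.png

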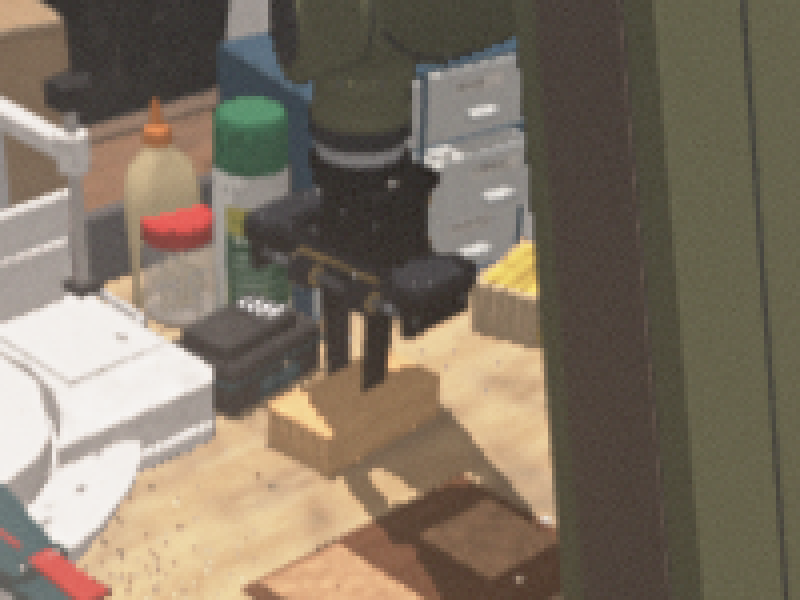

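The scene view confirms both fingertips hovering just above the block, near (372,385) in the crop. The tips really are about 36 mm behind the reported TCP. Before going lower I'll measure the clearance between the gripper body and the battery.

Run:
```python
from h import *
w=dict(np.load("m2.npz")); P=cloud(w)
for r in range(300,420,10): print(r,[P[r,u].round(0).astype(int).tolist() for u in (60,150,440,500,600)])
Q=P[:,:].reshape(-1,3); 
for z in range(40,150,8):
    m=(Q[:,2]>z)&(Q[:,2]<z+8)&(Q[:,1]<-120)&(Q[:,1]>-215); 
    print(z,m.sum(),Q[m][:,:2].min(0).round() if m.any() else'',Q[m][:,:2].max(0).round() if m.any() else '')
s=dict(np.load("s1.npz"));S=cloud(s)[100:250,240:380]
for (x,y) in [(365,380),(440,320),(400,325),(270,260),(250,240),(370,300),(320,280)]: print((x,y),S[y//4,x//4].round())
```

```text
300 [[529, -212, -1], [584, -205, -2], [762, -183, -1], [773, -160, 44], [811, -149, 56]]
310 [[530, -218, 0], [640, -136, 134], [708, -128, 134], [774, -165, 45], [812, -154, 58]]
320 [[528, -226, -2], [642, -136, 139], [707, -128, 139], [720, -126, 139], [753, -129, 126]]
330 [[528, -233, -1], [644, -136, 144], [705, -128, 144], [718, -126, 144], [753, -131, 128]]
340 [[623, -143, 140], [646, -136, 147], [704, -128, 148], [716, -126, 149], [744, -129, 139]]
350 [[623, -145, 142], [646, -137, 149], [704, -130, 149], [716, -129, 149], [742, -129, 142]]
360 [[624, -147, 143], [646, -140, 148], [704, -132, 149], [717, -131, 148], [742, -132, 143]]
370 [[623, -150, 142], [646, -142, 149], [705, -135, 149], [717, -133, 149], [743, -134, 142]]
380 [[526, -271, -1], [646, -145, 149], [706, -137, 148], [719, -136, 147], [755, -144, 131]]
390 [[526, -278, -1], [647, -146, 150], [706, -140, 148], [719, -138, 148], [756, -147, 130]]
400 [[525, -287, -2], [646, -149, 149], [707, -142, 148], [718, -139, 150], [756, -149, 132]]
410 [[525, -295, -2], [647, -150, 151], [706, -142, 151], [718, -140, 151], [757, -152, 132]]
40 2921 [ 660. -201.] [ 818. -120.]
48 1417 [ 660. -179.] [ 828. -120.]
56 10685 [ 658. -201.] [ 827. -120.]
64 482 [ 657. -179.] [ 708. -151.]
72 554 [ 656. -176.] [ 709. -151.]
80 622 [ 655. -171.] [ 710. -151.]
88 686 [ 655. -179.] [ 710. -151.]
96 816 [ 656. -180.] [ 709. -151.]
104 345 [ 658. -181.] [ 707. -151.]
112 379 [ 663. -179.] [ 705. -157.]
120 1765 [ 599. -178.] [ 761. -122.]
128 7021 [ 601. -175.] [ 760. -122.]
136 20762 [ 606. -168.] [ 757. -122.]
144 19790 [ 612. -155.] [ 729. -126.]
(365, 380) [ 665. -162.   54.]
(440, 320) [ 602. -180.  128.]
(400, 325) [ 605. -144.  135.]
(270, 260) [ 757. -139.  127.]
(250, 240) [ 761. -123.  147.]
(370, 300) [ 639. -142.  141.]
(320, 280) [ 688. -136.  139.]
```

```bash
python3 -m jog '{"dp":[[0,0,0],[0,0,0],[0,0,0],[0,0,0],[0,0,0],[0,0,0],[0,0,0],[0,0,0],[0,0,0.3],[0,0,0.3],[0,0,0.2],[0,0,0.17]],"rotation":[[0,0,0],[0,0,0],[0,0,0],[0,0,0],[0,0,0],[0,0,0],[0,0,0],[0,0,0],[0,0,0],[0,0,0],[0,0,0],[0,0,0]],"jaw":[82,82,82,82,82,82,82,82,82,82,82,82]}' 30
python3 -m jog '{"dp":[[0,0,0],[0,0,0],[0,0,0],[0,0,0],[0,0,0],[0,0,0]],"rotation":[[0,0,0],[0,0,0],[0,0,0],[0,0,0],[0,0,0],[0,0,0]],"jaw":[82,55,55,55,55,55]}' 30
python3 -c "
from h import *
go(494.3,-22.3,60,3.5)"
```

```text
t: 5.8
eef_pos: [682.5, -166.3, -30.8]
tool_rot: [-3.139, -0.001, 1.696]
wrist_force: [-0.4, 0.3, -0.0]
opening: 0.861
grasp_force: 0.0
t: 6.4
eef_pos: [684.1, -166.8, -28.0]
tool_rot: [3.14, 0.001, 1.697]
wrist_force: [0.2, -0.5, 0.9]
opening: 0.691
grasp_force: 29.9
pos [ 684.1 -166.8  -28. ] rpy [1.7993e+02 3.0000e-02 9.7200e+01] op 65.7 t 6.4
shift tot [ 4.179 -4.251 -2.207] turn tot [ 2.000e-03 -1.000e-03  2.082e+00] n 11 per row (fixed axes) [ 0.38  -0.386 -0.201] [ 2.000e-04 -1.000e-04  1.893e-01]
```

```bash
python3 -m jog '{"dp":[[0,0,-0.6],[0,0,-0.8],[0,0,-0.8],[0.8,-0.85,0],[0.85,-0.85,0],[0.85,-0.85,0],[0.85,-0.85,0],[0.83,-0.85,0],[0,0,0],[0,0,0],[0,0,0],[0,0,0]],"rotation":[[0,0,0],[0,0,0],[0,0,0],[0,0,0],[0,0,0],[0,0,0],[0,0,0],[0,0,0],[0,0,0.188],[0,0,0.188],[0,0,0.188],[0,0,0.188]],"jaw":[55,55,55,55,55,55,55,55,55,55,55,55]}' 40
python3 -m jog '{"dp":[[0,0,0],[0,0,0],[0,0,0],[0,0,0],[0,0,0],[0,0,0],[0,0,0],[0,0,0],[0,0,0]],"rotation":[[0,0,0.19],[0,0,0.19],[0,0,0.19],[0,0,0.19],[0,0,0.19],[0,0,0.19],[0,0,0.19],[0,0,0],[0,0,0]],"jaw":[55,55,55,55,55,55,55,55,55]}'
python3 - <<'E'
from h import *
from cell import arm
go(494.3,-22.3,-20,3.5)
w=arm.camera("wrist"); np.savez("w2.npz",**w)
t=arm.camera("top"); np.savez("t2.npz",**t)
cv2.imwrite("pics/w2.png",w["img"])
E
```

```text
t: 7.6
eef_pos: [493.3, -21.9, 59.0]
tool_rot: [-3.141, 0.0, 1.1]
wrist_force: [-0.3, -0.5, -1.3]
opening: 0.694
grasp_force: 39.9
t: 8.5
eef_pos: [493.5, -22.0, 59.0]
tool_rot: [-3.141, 0.0, 0.064]
wrist_force: [-0.3, 0.5, -1.1]
opening: 0.695
grasp_force: 39.9
pos [493.5 -22.   59. ] rpy [-1.7999e+02  3.0000e-02  3.6900e+00] op 66.1 t 8.5
shift tot [0.019 0.008 1.976] turn tot [-0.     0.001  0.004] n 3 per row (fixed axes) [0.006 0.003 0.659] [-0.      0.0002  0.0014]
```

View pics/w2.png

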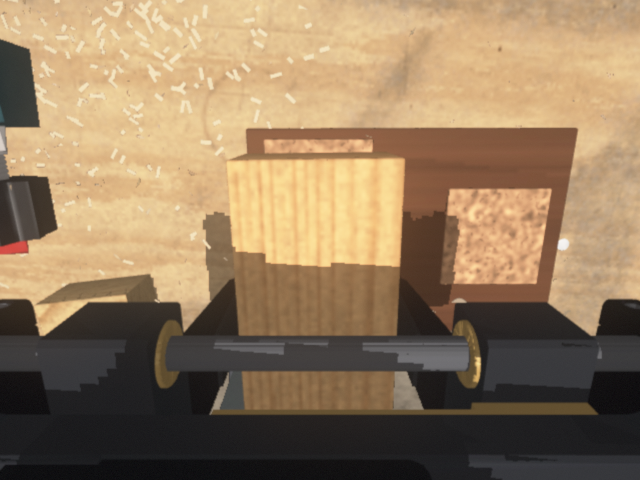

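The wrist view shows the block held over the long pad: its far edge runs (229,158)–(405,157), the sheet's far edge (248,128)–(576,128), and the square pad's corners are (449,188),(551,189),(543,284),(442,283).

Run:
```python
from h import *
c=dict(np.load("w2.npz"))
print("sheet far",onplane(c,[(248,128),(576,128)],4).round(1).tolist())
print("lpad far",onplane(c,[(265,140),(372,138)],7).round(1).tolist())
print("spad",onplane(c,[(449,188),(551,189),(543,284),(442,283)],7).round(1).tolist(),rect(c,[(449,188),(551,189),(543,284),(442,283)],7))
e=onplane(c,[(229,158),(405,157)],125); print("block far",e.round(1).tolist())
P=cloud(c); print(np.median(P[170:250,240:395,2]))
h=np.radians(3.5); ux=np.array([np.cos(h),np.sin(h)])
print("block centre",e.mean(0)-65*ux)
```

```text
sheet far [[566.8, 28.5], [580.6, -186.0]]
lpad far [[560.0, 16.8], [565.7, -52.8]]
spad [[536.5, -108.1], [540.3, -177.0], [471.7, -187.0], [467.7, -113.9]] [ 504.1 -147.5   69.1   75.3    3.1]
block far [[557.5, 14.3], [561.9, -48.9]]
123.58111480183564
block centre [494.85455273 -21.23598096]
```

```bash
python3 -m jog '{"dp":[[0.01,0.005,0.6],[0,0,0.6],[0,0,0.4],[0,0,0.2],[0,0,0.1],[0,0,0.07],[0,0,0],[0,0,0],[0,0,0]],"rotation":[[0,0,0],[0,0,0],[0,0,0],[0,0,0],[0,0,0],[0,0,0],[0,0,0],[0,0,0],[0,0,0]],"jaw":[55,55,55,55,55,55,55,55,55]}' 40
python3 -c "
from h import *
go(494.3,-22.3,-21,3.6)"
```

```text
t: 9.5
eef_pos: [495.0, -22.4, -18.8]
tool_rot: [3.141, -0.001, 0.061]
wrist_force: [1.0, 1.2, -1.0]
opening: 0.693
grasp_force: 39.9
pos [495.  -22.4 -18.8] rpy [ 1.7998e+02 -8.0000e-02  3.5200e+00] op 65.9 t 9.5
shift tot [-0.016 -0.002  0.055] turn tot [ 0.    -0.002 -0.002] n 1 per row (fixed axes) [-0.016 -0.002  0.055] [ 0.0004 -0.0018 -0.0018]
```

```bash
python3 -m jog '{"dp":[[0,0,0.05],[0,0,0],[0,0,0],[0,0,0],[0,0,0],[0,0,-0.4],[0,0,-0.7],[0,0,-0.9],[0,0,-0.5]],"rotation":[[0,0,0],[0,0,0],[0,0,0],[0,0,0],[0,0,0],[0,0,0],[0,0,0],[0,0,0],[0,0,0]],"jaw":[55,70,80,82,82,82,82,82,82]}' 30
python3 -c "
from h import *
go(419.3,124.3,75,100)"
```

```text
t: 10.4
eef_pos: [495.8, -22.5, 81.5]
tool_rot: [3.141, -0.004, 0.061]
wrist_force: [-0.6, -1.3, 0.4]
opening: 0.861
grasp_force: 0.0
pos [495.8 -22.5  81.5] rpy [179.95  -0.22   3.51] op 81.8 t 10.4
shift tot [-1.684 -3.78   0.152] turn tot [ 0.005 -0.003 -2.144] n 12 per row (fixed axes) [-0.14  -0.315  0.013] [ 0.0004 -0.0002 -0.1787]
```

```bash
python3 -m jog '{"dp":[[-0.4,-0.94,0],[-0.42,-0.94,0],[-0.43,-0.95,0],[-0.43,-0.95,0],[0,0,0],[0,0,0],[0,0,0],[0,0,0],[0,0,0],[0,0,0],[0,0,0]],"rotation":[[0,0,-0.14],[0,0,0],[0,0,0],[0,0,0],[0,0,-0.19],[0,0,-0.19],[0,0,-0.19],[0,0,-0.19],[0,0,-0.19],[0,0,-0.19],[0,0,-0.19]],"jaw":[82,82,82,82,82,82,82,82,82,82,82]}' 30
python3 -m jog '{"dp":[[0,0,0],[0,0,0],[0,0,0],[0,0,0],[0,0,0]],"rotation":[[0,0,-0.19],[0,0,-0.19],[0,0,-0.19],[0,0,-0.1],[0,0,0]],"jaw":[82,82,82,82,82]}'
python3 - <<'E'
from h import *
from cell import arm
go(419.3,124.3,-29,100)
w=arm.camera("wrist"); np.savez("w3.npz",**w)
t=arm.camera("top"); np.savez("t3.npz",**t)
a=cv2.resize(t["img"][205:295,300:400],None,fx=4.5,fy=4.5,interpolation=3)
cv2.imwrite("pics/w3.png",np.hstack([cv2.resize(w["img"][:,160:480],(270,405)),a[:405]]))
print(w["img"].shape,a.shape)
E
```

```text
t: 11.5
eef_pos: [406.2, 117.5, 78.5]
tool_rot: [3.142, -0.0, 1.222]
wrist_force: [-0.2, 0.4, -0.2]
opening: 0.861
grasp_force: 0.0
t: 12.0
eef_pos: [406.2, 117.5, 78.5]
tool_rot: [3.142, 0.0, 1.742]
wrist_force: [-0.2, -0.4, -1.1]
opening: 0.862
grasp_force: 0.0
pos [406.2 117.5  78.5] rpy [180.    0.   99.8] op 81.9 t 12.0
shift tot [0.112 0.352 2.687] turn tot [ 0.     0.    -0.004] n 3 per row (fixed axes) [0.037 0.117 0.896] [ 0.      0.     -0.0015]
(480, 640, 3) (405, 450, 3)
```

View pics/w3.png

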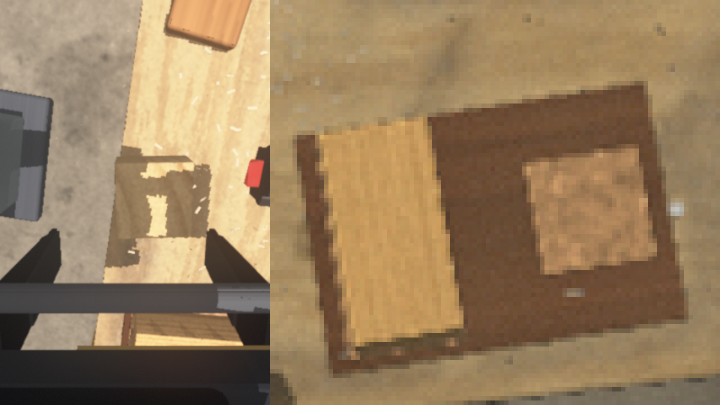

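The left half shows the square block, half in shadow, at about (115–210, 155–240). The right half shows the long block on its pad with corners (318,137),(428,117),(464,328),(358,348).

Run:
```python
from h import *
c=dict(np.load("t3.npz"))
q=(np.array([(48,137),(158,117),(194,328),(86,348)])+.5)/4.5-.5+np.array([300,205])
print("long placed",rect(c,q,45),onplane(c,q,45).mean(0).round(1))
q=(np.array([(25,135),(374,83),(417,318),(61,375)])+.5)/4.5-.5+np.array([300,205])
print("sheet",rect(c,q,4),onplane(c,q,4).mean(0).round(1))
w=dict(np.load("w3.npz"));P=cloud(w)
m=((abs(P[...,2]-37)<4)&(abs(P[...,0]-419)<70)&(abs(P[...,1]-124)<70)).astype(np.uint8)
m=cv2.morphologyEx(m,cv2.MORPH_OPEN,np.ones((5,5)))
k=cv2.findContours(m,0,2)[0]; k=max(k,key=cv2.contourArea)
X=P[k[:,0,1],k[:,0,0],:2].astype(np.float32); print(cv2.minAreaRect(X), m.sum(), cv2.minAreaRect(k), cv2.boxPoints(cv2.minAreaRect(k)).tolist())
print(rect(w,cv2.approxPolyDP(k,6,True)[:,0],38),cv2.approxPolyDP(k,6,True)[:,0].tolist())
go(419.3,124.3,-29,100)
```

```text
long placed [493.6 -23.1  67.2 130.  -85.2] [493.6 -22.5]
sheet [497.9 -83.7 150.3 218.9   3.3] [498.4 -83.5]
((422.70208740234375, 124.65484619140625), (62.261199951171875, 63.31380844116211), 10.76320743560791) 8231 ((343.19696044921875, 237.06094360351562), (90.10914611816406, 93.54312133789062), 88.75463104248047) [[295.4572448730469, 193.03355407714844], [388.9782409667969, 191.00047302246094], [390.9366760253906, 281.08831787109375], [297.4156799316406, 283.12139892578125]]
[421.9 125.8  60.7  61.9  10.8] [[389, 192], [297, 193], [298, 282], [386, 280]]
pos [406.2 117.5  78.5] rpy [180.    -0.    99.71] op 81.8 t 12.1
shift tot [0.112 0.352 2.687] turn tot [ 0.    -0.    -0.006] n 3 per row (fixed axes) [0.037 0.117 0.896] [ 0.     -0.     -0.0021]
```

```bash
python3 -m jog '{"dp":[[0.125,0.41,0.3],[0,0,0.7],[0,0,0.7],[0,0,0.5],[0,0,0.3],[0,0,0.18],[0,0,0],[0,0,0],[0,0,0],[0,0,0],[0,0,0],[0,0,0]],"rotation":[[0,0,-0.02],[0,0,0],[0,0,0],[0,0,0],[0,0,0],[0,0,0],[0,0,0],[0,0,0],[0,0,0],[0,0,0],[0,0,0],[0,0,0]],"jaw":[82,82,82,82,82,82,82,50,50,50,50,50]}' 40
python3 -c "
from h import *
go(502,-146,70,93.5)"
```

```text
t: 13.3
eef_pos: [422.4, 125.4, -27.8]
tool_rot: [3.14, -0.0, 1.758]
wrist_force: [-0.2, -0.9, 4.8]
opening: 0.647
grasp_force: 40.0
pos [422.4 125.4 -27.8] rpy [179.91  -0.   100.71] op 61.5 t 13.3
shift tot [-7.036  0.7   -2.445] turn tot [ 0.002 -0.     0.16 ] n 8 per row (fixed axes) [-0.88   0.087 -0.306] [ 0.0003 -0.      0.02  ]
```

```bash
python3 -m jog '{"dp":[[0,0,-0.7],[0,0,-0.9],[0,0,-0.85],[-0.85,0.08,0],[-0.89,0.09,0],[-0.89,0.09,0],[-0.89,0.09,0],[-0.89,0.09,0],[-0.89,0.09,0],[-0.89,0.09,0],[-0.85,0.08,0],[0,0,0]],"rotation":[[0,0,0],[0,0,0],[0,0,0],[0,0,0],[0,0,0],[0,0,0],[0,0,0],[0,0,0],[0,0,0],[0,0,0],[0,0,0],[0,0,0.16]],"jaw":[50,50,50,50,50,50,50,50,50,50,50,50]}' 40
python3 -m jog '{"dp":[[0,0,0],[0,0,0]],"rotation":[[0,0,0],[0,0,0]],"jaw":[50,50]}' 40
python3 -c "
from h import *
go(502,-146,-20,93.5)"
```

```text
t: 14.5
eef_pos: [502.0, -149.7, 69.2]
tool_rot: [3.141, 0.001, 1.625]
wrist_force: [-1.0, 0.7, -1.2]
opening: 0.651
grasp_force: 40.0
t: 14.7
eef_pos: [500.8, -145.9, 68.7]
tool_rot: [-3.141, -0.001, 1.635]
wrist_force: [0.8, 0.4, -0.9]
opening: 0.651
grasp_force: 40.0
pos [ 500.8 -145.9   68.7] rpy [-1.7994e+02 -4.0000e-02  9.3650e+01] op 61.9 t 14.7
shift tot [-0.005  0.032  2.216] turn tot [-0.001 -0.001  0.003] n 3 per row (fixed axes) [-0.002  0.011  0.739] [-0.0004 -0.0003  0.0011]
```

```bash
python3 -m jog '{"dp":[[0,0.03,0.7],[0,0,0.7],[0,0,0.5],[0,0,0.2],[0,0,0.1],[0,0,0.04],[0,0,0],[0,0,0],[0,0,0],[0,0,0],[0,0,-0.5],[0,0,-0.8]],"rotation":[[0,0,0],[0,0,0],[0,0,0],[0,0,0],[0,0,0],[0,0,0],[0,0,0],[0,0,0],[0,0,0],[0,0,0],[0,0,0],[0,0,0]],"jaw":[50,50,50,50,50,50,50,50,82,82,82,82]}' 40
python3 -m jog '{"dp":[[0,0,-0.9],[0,0,-0.6],[0,0,0]],"rotation":[[0,0,0],[0,0,0],[0,0,0]],"jaw":[82,82,82]}' 40
python3 - <<'E'
from h import *
from cell import arm
go(444.2,345.6,90,84.6)
w=arm.camera("wrist"); np.savez("w4.npz",**w)
E
```

```text
t: 15.9
eef_pos: [500.5, -145.4, 30.1]
tool_rot: [-3.137, -0.002, 1.632]
wrist_force: [0.5, -0.4, -0.3]
opening: 0.857
grasp_force: 0.0
t: 16.2
eef_pos: [505.9, -147.5, 96.8]
tool_rot: [3.133, 0.004, 1.632]
wrist_force: [0.0, -0.1, -0.4]
opening: 0.863
grasp_force: 0.0
pos [ 505.9 -147.5   96.8] rpy [179.52   0.23  93.51] op 82.1 t 16.2
shift tot [12.4   -0.785  0.113] turn tot [0.011 0.004 0.198] n 14 per row (fixed axes) [ 0.886 -0.056  0.008] [0.0008 0.0003 0.0142]
```

```bash
python3 -m jog '{"dp":[[0.9,-0.05,0],[0.95,-0.05,0],[0.95,-0.05,0],[0.95,-0.05,0],[0.95,-0.05,0],[0.95,-0.05,0],[0.95,-0.05,0],[0.95,-0.05,0],[0.95,-0.05,0],[0.95,-0.05,0],[0.95,-0.05,0],[0.95,-0.05,0]],"rotation":[[0,0,0],[0,0,0],[0,0,0],[0,0,0],[0,0,0],[0,0,0],[0,0,0],[0,0,0],[0,0,0],[0,0,0],[0,0,0],[0,0,0]],"jaw":[80,80,80,80,80,80,80,80,80,80,80,80]}' 20
python3 -m jog '{"dp":[[0.5,-0.05,0],[0.2,0,0],[0,0,0],[0,0,0]],"rotation":[[0,0,0.1],[0,0,0.1],[0,0,0],[0,0,0]],"jaw":[80,80,80,80]}' 20
python3 - <<'E'
from h import *
from cell import arm
go(444.2,345.6,-31,84.6)
w=arm.camera("wrist"); np.savez("w5.npz",**w)
t=arm.camera("top"); np.savez("t5.npz",**t)
a=cv2.resize(t["img"][205:295,300:400],None,fx=4.5,fy=4.5,interpolation=3)
cv2.imwrite("pics/w5.png",np.hstack([cv2.resize(w["img"][:,120:530],(345,405)),a]))
E
```

```text
t: 17.45
eef_pos: [449.1, 306.4, 89.3]
tool_rot: [-3.139, 0.002, 1.632]
wrist_force: [1.6, -0.8, 0.6]
opening: 0.842
grasp_force: 0.0
t: 17.85
eef_pos: [446.8, 332.6, 89.9]
tool_rot: [-3.139, 0.002, 1.477]
wrist_force: [-0.5, -0.1, -0.2]
opening: 0.845
grasp_force: 0.0
pos [446.8 332.6  89.9] rpy [-1.7987e+02  1.1000e-01  8.4620e+01] op 80.4 t 17.9
shift tot [ 0.324 -0.088  3.023] turn tot [-0.003  0.002  0.   ] n 4 per row (fixed axes) [ 0.081 -0.022  0.756] [-0.0007  0.0006  0.0001]
```

View pics/w5.png

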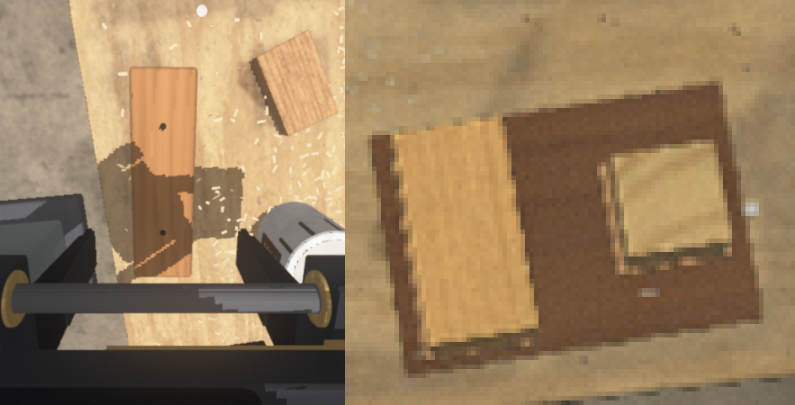

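The wrist view shows the drawer front's screw holes at (163,127) and (162,233) and the tin close to the right-hand finger. The top crop shows the square block on its pad with corners (611,157),(716,142),(732,243),(625,258).

Run:
```python
from h import *
c=dict(np.load("t5.npz"))
q=(np.array([(266,157),(371,142),(387,243),(280,258)])+.5)/4.5-.5+np.array([300,205])
print("square placed",rect(c,q,45),onplane(c,q,45).mean(0).round(1))
w=dict(np.load("w5.npz"))
S=np.array([410/345,480/405])
f=lambda p:np.array(p)*S+[120,0]
h=onplane(w,f([(163,127),(162,233)]),18); d=h[0]-h[1]; print("holes",h.round(1).tolist(),h.mean(0),np.linalg.norm(d),np.degrees(np.arctan2(d[1],d[0])))
e=onplane(w,f([(130,67),(197,68),(190,277)]),18); print(e.round(1).tolist())
P=cloud(w);m=((abs(P[...,2]-17)<4)&(abs(P[...,0]-444)<50)&(abs(P[...,1]-346)<110)).astype(np.uint8)
m=cv2.morphologyEx(m,cv2.MORPH_OPEN,np.ones((5,5)));k=max(cv2.findContours(m,0,2)[0],key=cv2.contourArea)
print(cv2.minAreaRect(P[k[:,0,1],k[:,0,0],:2].astype(np.float32)))
tc=P[(P[...,2]>79)&(P[...,2]<90)&(P[...,0]>515)]; print("tin pts",len(tc),tc[:,:2].min(0),tc[:,:2].max(0))
```

```text
square placed [ 501.4 -145.9   62.1   64.9    2.7] [ 501.3 -146.1]
holes [[450.1, 393.5], [440.0, 298.8]] [445.056802   346.15319337] 95.28789290962702 83.92821112214384
[[428.3, 442.7], [481.7, 436.9], [462.4, 251.4]]
((445.32879638671875, 346.34765625), (189.07362365722656, 56.02292251586914), 84.26362609863281)
tin pts 2521 [531.54374886 274.82265837] [595.61341888 313.39378619]
```

```bash
python3 -m jog '{"dp":[[0.684,-0.075,0],[0,0,0.8],[0,0,0.8],[0,0,0.6],[0,0,0.4],[0,0,0.25],[0,0,0.15],[0,0,0.05]],"rotation":[[0,0,0.011],[0,0,0],[0,0,0],[0,0,0],[0,0,0],[0,0,0],[0,0,0],[0,0,0]],"jaw":[80,80,80,80,80,80,80,80]}' 20
python3 -m jog '{"dp":[[0,0,0],[0,0,0],[0,0,0],[0,0,0],[0,0,0],[0,0,0]],"rotation":[[0,0,0],[0,0,0],[0,0,0],[0,0,0],[0,0,0],[0,0,0]],"jaw":[80,45,45,45,45,45]}' 30
python3 -c "
from h import *
go(497.3,-70.2,90,93.5)"
```

```text
t: 18.75
eef_pos: [447.8, 360.9, -30.2]
tool_rot: [3.141, -0.0, 1.466]
wrist_force: [0.2, -0.4, -0.4]
opening: 0.838
grasp_force: 0.0
t: 19.35
eef_pos: [447.5, 361.1, -29.9]
tool_rot: [3.141, -0.0, 1.466]
wrist_force: [-0.5, 0.6, 2.4]
opening: 0.586
grasp_force: 30.0
pos [447.5 361.1 -29.9] rpy [ 1.7998e+02 -2.0000e-02  8.4020e+01] op 55.8 t 19.4
shift tot [-10.592   2.362  -3.001] turn tot [ 0.    -0.    -0.211] n 12 per row (fixed axes) [-0.883  0.197 -0.25 ] [ 0.     -0.     -0.0176]
```

```bash
python3 -m jog '{"dp":[[0,0,-0.7],[0,0,-0.9],[0,0,-0.9],[-0.8,0.19,-0.4],[-0.9,0.2,-0.1],[-0.95,0.21,0],[-0.95,0.21,0],[-0.95,0.21,0],[-0.95,0.21,0],[-0.95,0.21,0],[-0.95,0.21,0],[-0.95,0.21,0]],"rotation":[[0,0,0],[0,0,0],[0,0,0],[0,0,0],[0,0,0],[0,0,0],[0,0,0],[0,0,0],[0,0,0],[0,0,0],[0,0,0],[0,0,0]],"jaw":[45,45,45,45,45,45,45,45,45,45,45,45]}' 40
python3 -m jog '{"dp":[[-0.95,0.21,0],[-0.95,0.21,0],[-0.3,0.08,0],[0,0,0],[0,0,0],[0,0,0]],"rotation":[[0,0,0],[0,0,0],[0,0,-0.1],[0,0,-0.11],[0,0,0],[0,0,0]],"jaw":[45,45,45,45,45,45]}' 40
python3 - <<'E'
from h import *
from cell import arm
go(497.2,-69,16,93.5)
w=arm.camera("wrist"); np.savez("w6.npz",**w)
cv2.imwrite("pics/w6.png",w["img"])
E
```

```text
t: 20.55
eef_pos: [486.2, 19.4, 89.4]
tool_rot: [-3.142, 0.0, 1.466]
wrist_force: [-0.3, 0.2, -0.2]
opening: 0.584
grasp_force: 40.0
t: 21.15
eef_pos: [496.9, -68.6, 89.3]
tool_rot: [-3.141, -0.0, 1.63]
wrist_force: [0.1, -1.0, -0.9]
opening: 0.584
grasp_force: 40.0
pos [496.9 -68.6  89.3] rpy [-1.7997e+02 -1.0000e-02  9.3370e+01] op 55.5 t 21.1
shift tot [-0.012  0.007  1.833] turn tot [-0.001 -0.    -0.003] n 2 per row (fixed axes) [-0.006  0.004  0.916] [-0.0004 -0.0001 -0.0015]
```

View pics/w6.png

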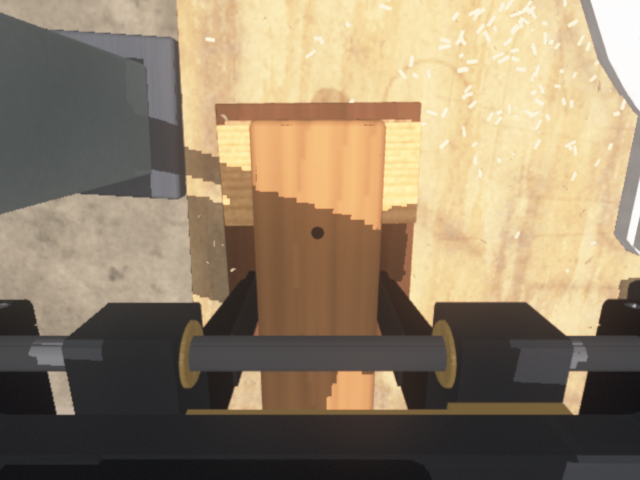

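The wrist view shows the drawer front held level and in line with the sheet: board edges at columns 250 and 385, sheet corners at (216,104) and (421,103). Now to lower and release it.

```bash
python3 -m jog '{"dp":[[-0.01,0.007,0.6],[0,0,0.5],[0,0,0.4],[0,0,0.2],[0,0,0.1],[0,0,0.03],[0,0,0],[0,0,0]],"rotation":[[0,0,0],[0,0,0],[0,0,0],[0,0,0],[0,0,0],[0,0,0],[0,0,0],[0,0,0]],"jaw":[45,45,45,45,45,45,45,45]}' 20
python3 - <<'E'
from h import *
go(497.2,-69,15,93.5)
w=dict(np.load("w6.npz")); e=onplane(w,[(250,122),(385,121)],137); h=np.radians(3.5)
print(e.round(1).tolist(), e.mean(0)-95*np.array([-np.sin(h),np.cos(h)]), "sheet",onplane(w,[(216,104),(421,103)],4).tolist())
E
```

```text
t: 22.0
eef_pos: [498.3, -69.2, 17.4]
tool_rot: [3.14, 0.001, 1.631]
wrist_force: [-0.7, 0.6, -1.2]
opening: 0.584
grasp_force: 20.0
pos [498.3 -69.2  17.4] rpy [1.7991e+02 3.0000e-02 9.3460e+01] op 55.6 t 22.0
shift tot [ 0.008 -0.027  0.06 ] turn tot [ 0.002  0.001 -0.001] n 1 per row (fixed axes) [ 0.008 -0.027  0.06 ] [ 0.002   0.0006 -0.0008]
[[466.0, 8.7], [519.4, 12.2]] [498.49794053 -84.34546107] sheet [[419.0100008232066, 20.07593659181407], [566.0776258668021, 29.42202322022401]]
```

```bash
python3 -m jog '{"dp":[[0,0,0.04],[0,0,0.0],[0,0,0],[0,0,0],[0,0,0],[0,0,0],[0,0,-0.4],[0,0,-0.7],[0,0,-0.8],[0,0,0]],"rotation":[[0,0,0],[0,0,0],[0,0,0],[0,0,0],[0,0,0],[0,0,0],[0,0,0],[0,0,0],[0,0,0],[0,0,0]],"jaw":[45,45,60,75,80,80,80,92,92,92]}' 20
python3 - <<'E'
from h import *
go(563.5,279,90,150)
E
```

```text
t: 23.0
eef_pos: [501.2, -70.0, 96.2]
tool_rot: [3.133, 0.003, 1.631]
wrist_force: [0.2, -0.5, 0.3]
opening: 0.961
grasp_force: 0.0
pos [501.2 -70.   96.2] rpy [1.7948e+02 1.6000e-01 9.3470e+01] op 91.4 t 23.0
shift tot [8.614 2.08  0.149] turn tot [ 0.009  0.009 -1.256] n 10 per row (fixed axes) [0.861 0.208 0.015] [ 0.0009  0.0009 -0.1256]
```

```bash
python3 -m jog '{"dp":[[0.86,0.2,0],[0.86,0.2,0],[0.86,0.2,0],[0.86,0.21,0],[0.86,0.21,0],[0.86,0.21,0],[0.86,0.21,0],[0.86,0.21,0],[0.86,0.21,0],[0.86,0.21,0],[0,0,0],[0,0,0]],"rotation":[[0,0,0],[0,0,0],[0,0,0],[0,0,0],[0,0,0],[0,0,0],[0,0,0],[0,0,0],[0,0,0],[0,0,0],[0,0,-0.18],[0,0,-0.18]],"jaw":[92,92,92,92,92,92,92,92,92,92,92,92]}' 20
python3 -m jog '{"dp":[[0,0,0],[0,0,0],[0,0,0],[0,0,0],[0,0,0],[0,0,0],[0,0,0]],"rotation":[[0,0,-0.18],[0,0,-0.18],[0,0,-0.18],[0,0,-0.18],[0,0,-0.17],[0,0,0],[0,0,0]],"jaw":[92,92,92,92,92,92,92]}' 20
python3 - <<'E'
from h import *
from cell import arm
w=arm.camera("wrist"); np.savez("w7.npz",**w); P=cloud(w)
t=arm.camera("top"); np.savez("t7.npz",**t)
go(563.5,279,-6,150)
q=P[(P[...,2]>79)&(P[...,2]<89)&(np.hypot(P[...,0]-563,P[...,1]-279)<50)]
print(len(q),cv2.minEnclosingCircle(q[:,:2].astype(np.float32)),np.median(q[:,2]))
a=cv2.resize(t["img"][205:295,300:400],None,fx=4.5,fy=4.5,interpolation=3)
cv2.imwrite("pics/w7.png",np.hstack([cv2.resize(w["img"][:,120:530],(345,405)),a]))
E
```

```text
t: 24.2
eef_pos: [558.8, 280.4, 89.6]
tool_rot: [-3.14, 0.0, 1.922]
wrist_force: [-0.2, 0.9, 0.8]
opening: 0.97
grasp_force: 0.0
t: 24.9
eef_pos: [559.1, 279.2, 90.2]
tool_rot: [-3.141, -0.001, 2.61]
wrist_force: [0.5, -0.0, -0.7]
opening: 0.966
grasp_force: 0.0
pos [559.2 279.2  90.5] rpy [-1.7998e+02 -2.0000e-02  1.4961e+02] op 92.0 t 25.0
shift tot [-0.096  0.051  2.411] turn tot [-0.001 -0.    -0.009] n 3 per row (fixed axes) [-0.032  0.017  0.804] [-0.0002 -0.0001 -0.0029]
9227 ((564.589599609375, 279.7773132324219), 33.89445114135742) 81.58620015526981
```

View pics/w7.png

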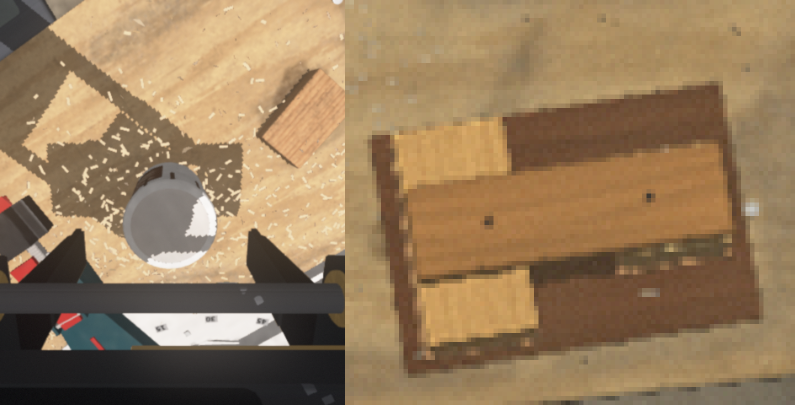

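The right half shows the drawer front across both blocks, corners about (405,186),(723,144),(733,232),(415,277). The left half shows the tin lid at (170,222), centred between the open fingers.

```bash
python3 -m jog '{"dp":[[-0.1,0.06,0],[0,0,0.5],[0,0,0.6],[0,0,0.6],[0,0,0.4],[0,0,0.2],[0,0,0.1],[0,0,0],[0,0,0],[0,0,0],[0,0,0],[0,0,0]],"rotation":[[0,0,-0.01],[0,0,0],[0,0,0],[0,0,0],[0,0,0],[0,0,0],[0,0,0],[0,0,0],[0,0,0],[0,0,0],[0,0,0],[0,0,0]],"jaw":[92,92,92,92,92,92,92,92,80,60,55,55]}' 20
python3 -m jog '{"dp":[[0,0,0],[0,0,0],[0,0,0]],"rotation":[[0,0,0],[0,0,0],[0,0,0]],"jaw":[55,55,55]}' 30
python3 - <<'E'
from h import *
c=dict(np.load("t7.npz"))
q=(np.array([(60,186),(378,144),(388,232),(70,277)])+.5)/4.5-.5+np.array([300,205])
print("front",rect(c,q,63),onplane(c,q,63).mean(0).round(1))
h=(np.array([(489-345,222),(649-345,197)])+.5)/4.5-.5+np.array([300,205]); h=onplane(c,h,63); print(h.mean(0),np.degrees(np.arctan2(*(h[0]-h[1])[::-1])))
go(449.3,-404.8,90,150)
E
```

```text
t: 26.2
eef_pos: [564.5, 279.5, -4.4]
tool_rot: [3.141, 0.001, 2.621]
wrist_force: [-1.1, 0.9, 1.5]
opening: 0.709
grasp_force: 20.0
t: 26.5
eef_pos: [564.5, 279.5, -4.4]
tool_rot: [3.141, 0.001, 2.621]
wrist_force: [-0.7, -0.8, 4.5]
opening: 0.708
grasp_force: 30.0
front [497.4 -84.   54.8 191.6   2.3] [497.8 -83.8]
[497.89328822 -83.67666912] 93.6112913618471
pos [564.5 279.5  -4.4] rpy [1.7997e+02 3.0000e-02 1.5017e+02] op 67.3 t 26.5
shift tot [ -6.013 -16.271  -2.367] turn tot [0.001 0.001 0.004] n 18 per row (fixed axes) [-0.334 -0.904 -0.131] [0.     0.     0.0002]
```

```bash
python3 -m jog '{"dp":[[0,0,-0.2],[0,0,-0.5],[0,0,-0.7],[0,0,-0.7],[0,0,-0.6],[0,0,-0.3],[-0.1,-0.27,0],[-0.2,-0.54,0],[-0.334,-0.904,0],[-0.334,-0.904,0],[-0.334,-0.904,0],[-0.334,-0.904,0]],"rotation":[[0,0,0],[0,0,0],[0,0,0],[0,0,0],[0,0,0],[0,0,0],[0,0,0],[0,0,0],[0,0,0],[0,0,0],[0,0,0],[0,0,0]],"jaw":[55,55,55,55,55,55,55,55,55,55,55,55]}' 30
python3 -m jog '{"dp":[[-0.334,-0.904,0],[-0.334,-0.904,0],[-0.334,-0.904,0],[-0.334,-0.904,0],[-0.334,-0.904,0],[-0.334,-0.904,0],[-0.334,-0.904,0],[-0.334,-0.904,0],[-0.334,-0.904,0],[-0.334,-0.904,0],[-0.334,-0.904,0],[-0.334,-0.904,0]],"rotation":[[0,0,0],[0,0,0],[0,0,0],[0,0,0],[0,0,0],[0,0,0],[0,0,0],[0,0,0],[0,0,0],[0,0,0],[0,0,0],[0,0,0]],"jaw":[55,55,55,55,55,55,55,55,55,55,55,55]}' 30
python3 -m jog '{"dp":[[-0.25,-0.66,0],[-0.12,-0.33,0],[0,0,0],[0,0,0],[0,0,0]],"rotation":[[0,0,0],[0,0,0],[0,0,0],[0,0,0],[0,0,0]],"jaw":[55,55,55,55,55]}' 30
python3 -c "
from h import *
go(449.3,-404.8,-1,150)"
```

```text
t: 27.7
eef_pos: [530.4, 91.1, 112.2]
tool_rot: [-3.139, -0.003, 2.621]
wrist_force: [1.1, -1.0, -2.0]
opening: 0.708
grasp_force: 30.0
t: 28.9
eef_pos: [453.5, -363.6, 112.2]
tool_rot: [3.141, -0.004, 2.62]
wrist_force: [0.3, 0.1, -2.4]
opening: 0.715
grasp_force: 30.0
t: 29.4
eef_pos: [449.1, -403.1, 114.3]
tool_rot: [3.141, -0.001, 2.622]
wrist_force: [0.4, -0.6, -2.8]
opening: 0.716
grasp_force: 30.0
pos [ 449.1 -403.1  114.3] rpy [ 1.7996e+02 -7.0000e-02  1.5024e+02] op 68.1 t 29.4
shift tot [-0.028 -0.038  2.882] turn tot [ 0.001 -0.001  0.005] n 4 per row (fixed axes) [-0.007 -0.009  0.72 ] [ 0.0002 -0.0004  0.0013]
```

```bash
python3 -m jog '{"dp":[[-0.028,-0.038,0.3],[0,0,0.6],[0,0,0.7],[0,0,0.6],[0,0,0.35],[0,0,0.2],[0,0,0.1],[0,0,0],[0,0,0]],"rotation":[[0,0,0],[0,0,0],[0,0,0],[0,0,0],[0,0,0],[0,0,0],[0,0,0],[0,0,0],[0,0,0]],"jaw":[55,55,55,55,55,55,55,55,55]}' 30
python3 -c "
from h import *
go(449.3,-404.8,-1.4,150)"
```

```text
t: 30.3
eef_pos: [450.1, -407.3, 2.1]
tool_rot: [-3.141, 0.002, 2.621]
wrist_force: [-0.4, 0.1, -2.7]
opening: 0.71
grasp_force: 30.0
pos [ 450.1 -407.3    2.1] rpy [-1.7996e+02  1.2000e-01  1.5017e+02] op 67.5 t 30.3
shift tot [0.048 0.045 0.088] turn tot [-0.001  0.003  0.004] n 1 per row (fixed axes) [0.048 0.045 0.088] [-0.0008  0.0027  0.0038]
```

```bash
python3 -m jog '{"dp":[[0.02,0.02,0],[0,0,0.04],[0,0,0.03],[0,0,0],[0,0,0]],"rotation":[[0,0,0],[0,0,0],[0,0,0],[0,0,0],[0,0,0]],"jaw":[55,55,55,55,55]}' 30
python3 -c "
from h import *
go(449.3,-404.8,-1.4,150)"
```

```text
t: 30.8
eef_pos: [449.3, -405.7, -1.4]
tool_rot: [-3.141, 0.001, 2.621]
wrist_force: [-1.1, 0.1, 0.8]
opening: 0.713
grasp_force: 30.0
pos [ 449.3 -405.7   -1.4] rpy [-1.7999e+02  4.0000e-02  1.5017e+02] op 67.8 t 30.8
shift tot [ 0.011  0.021 -0.001] turn tot [-0.     0.001  0.004] n 1 per row (fixed axes) [ 0.011  0.021 -0.001] [-0.0002  0.0009  0.0037]
```

Touchdown. Next I'll release, rise, pull back and take a final check picture.

```bash
python3 -m jog '{"dp":[[0,0,0],[0,0,0],[0,0,0],[0,0,0],[0,0,0],[0,0,-0.4],[0,0,-0.7],[0,0,-0.9],[0,0,-0.9],[0,-0.9,0],[0,-0.9,0],[0,-0.9,0]],"rotation":[[0,0,0],[0,0,0],[0,0,0],[0,0,0],[0,0,0],[0,0,0],[0,0,0],[0,0,0],[0,0,0],[0,0,0],[0,0,0],[0,0,0]],"jaw":[70,80,90,92,92,92,92,92,92,92,92,92]}' 30
python3 -m jog '{"dp":[[0,-0.9,0],[0,-0.9,0],[0,-0.5,0],[0,0,0],[0,0,0],[0,0,0]],"rotation":[[0,0,0],[0,0,0],[0,0,0],[0,0,0],[0,0,0],[0,0,0]],"jaw":[92,92,92,92,92,92]}'
python3 - <<'E'
from h import *
from cell import arm
t=arm.camera("top"); np.savez("t9.npz",**t)
cv2.imwrite("pics/t9.png",cv2.resize(t["img"][205:300,295:495],None,fx=4,fy=4,interpolation=3))
P=cloud(t); q=P[(P[...,2]>80)&(P[...,2]<95)&(np.hypot(P[...,0]-449,P[...,1]+405)<60)]; print(len(q),cv2.minEnclosingCircle(q[:,:2].astype(np.float32)),np.median(q[:,2]) if len(q) else '')
E
```

```text
t: 32.0
eef_pos: [395.2, -500.5, 116.4]
tool_rot: [-3.14, 0.002, 2.622]
wrist_force: [1.3, 0.1, -0.7]
opening: 0.968
grasp_force: 0.0
t: 32.6
eef_pos: [350.4, -577.8, 114.2]
tool_rot: [3.141, -0.0, 2.622]
wrist_force: [0.4, 0.2, -0.2]
opening: 0.966
grasp_force: 0.0
501 ((446.6636962890625, -405.41497802734375), 34.324562072753906) 86.18950481724096
```

View pics/t9.png

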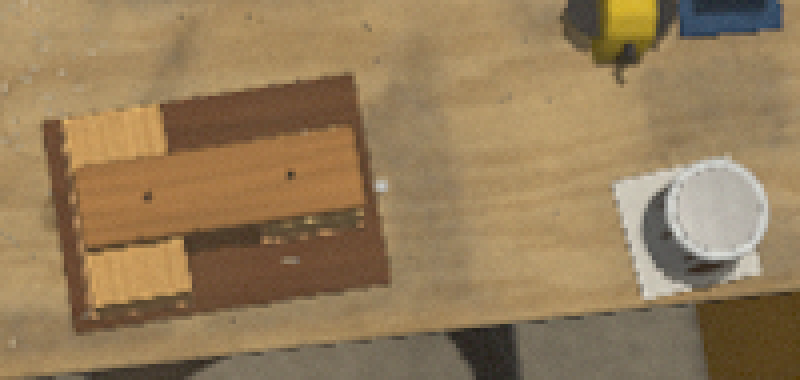

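The final top view shows the drawer front across both blocks and the tin upright on the card, lid at (717,208). It measures within about 2 mm of the card's centre.

```bash
python3 -c "
from cell import arm
print(arm.job_done())"
```

```text
the job is handed in; nothing more can be done
None
```

The job is handed in: both blocks are on their pads, the drawer front lies across them in line with the sheet, and the tin stands on the card, each within about 1–3 mm of centre; the thin block was left alone.

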